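Index the swivel magnifier over the bearing block

TASK

Set the bench magnifier for inspecting the square bearing block: pull the spring plunger's T-bar out along its leaning axis, give it a quarter turn and let go so that it stays out by itself; then swing the arm by its upright handle until the lens is over the square block. Finally turn the T-bar back so that the plunger springs fully home in the notch there, locking the arm, and let go, without shifting the things lying on the bench.

Things in the scene. Friction and masses are not known exactly. Their poses are not given: they have to be found in the camera images.
- fixture: Swivel base of the magnifier, fixed to the bench: dark round plate 240 mm across, grey pedestal, and a grey bracket that carries the plunger. Origin on the bench under the arm's upright pivot axis, z up. Its -x axis points from the pivot to the plunger; its +x axis is where the arm points when joint swivel is 0.
- swivel (a joint): Arm angle (rad), anticlockwise from above, 0 = arm along the fixture's +x; range -1.2 to 1.2. Five index notches: -1.047, -0.524, 0, 0.524, 1.047; it starts locked at 0. The unlocked arm turns with light friction (0.15 N m) and stays where left. The plunger drops in, and centres the arm, when it is within about 2.5 degrees of a notch.
- lens (a point): Centre of the round magnifier lens (96 mm across its black rim, rim from 106 to 124 mm above the bench), 170 mm from the pivot axis along the arm, 115 mm above the bench. Turns with the arm; its x axis points outward along the arm.
- handle (a point): Middle of the black upright round handle of the arm: 22 mm diameter, 62 mm tall, from 124 to 186 mm above the bench, 100 mm from the pivot axis. This point is 155 mm above the bench. Stands on a flat arm bar 26 mm wide (top at 124 mm).
- tbar (a point): Centre of the plunger's black T-bar: 64 mm long, 12 wide, 24 high. Site z = plunger axis, pointing out of the notch, leaning 26 degrees from vertical away from the pivot (towards the fixture's -x); point y = along the bar, x = across its width. Locked: the bar lies level along the fixture's y, this point 106 mm from the pivot axis, 139 mm above the bench, and 26 mm (along the axis) above the sleeve top.
- pull (a joint): How far the plunger is drawn out along its axis (m): 0 = home in a notch, 0.019 = end stop. A spring pushes it home with 6.5 N at 0, 11 N drawn out. From 0.015 on, its cross key clears the sleeve and the T-bar can be turned; turned, it rests on the sleeve at about 0.015. On the ring between notches it stays out by about 0.010.
- twist (a joint): Turn of the T-bar about the plunger axis (rad): 0 = bar level, key in line with the sleeve's slot (a stop), growing anticlockwise seen by someone facing the end of the T-bar, to the stop at 1.6. It turns only when drawn out 15 mm or more; beyond about 0.6 the key rests safely on the sleeve. Within about 0.1 of 0 it drops into the slot.
- block: The part to inspect: aluminium bearing block, 60 x 60 mm square and 22 mm high, with a round boss of 40 mm diameter on top (38 mm in all). Origin: centre of its underside. Loose on the bench, 170 mm from the pivot axis, at one of the four notch directions -60, -30, 30 or 60 degrees from the fixture's +x (to within a few mm).
- collar: Bystander: round steel ring, 64 mm across, 24 mm high, standing at another of these four places. Leave it.
- pulley: Bystander: round grooved aluminium pulley, 64 mm across, 32 mm high, at another of the places. Leave it.
- bush: Bystander: round steel flange 64 mm across with a 32 mm spigot, 46 mm high in all, at another of the places. Leave it.
- driver: Bystander: screwdriver lying on the bench.
- puck: Bystander: round black puck, 70 mm across, 30 mm high.
Things that resemble listed ones, but are neither listed nor needed, are in the scene too. What is shaped like the block but orange or turquoise is not meant.

How it is judged (in metres and radians):
On the way, in this order (a step that is already met when the one before it is completed fails the run):
1. the plunger stays drawn out and twisted by itself, let go (value of joint pull above 0.0135 m and value of joint twist above 0.6 rad and contact force between the fingers and twist below 0.1 N), for 0.2 s.
2. with the plunger still out, the lens comes over the square block (value of joint pull above 0.0125 m and horizontal distance between lens and block below 0.04 m), for 0.1 s.
At the end, for the whole second after the job is handed in: The lens centre is within 18 mm (seen from above) of the square block's centre, the plunger is home in that notch (pull under 3 mm) with its T-bar turned back (under 0.2 rad), the arm is still, and nothing on the bench has been shifted (horizontal distance between lens and block below 0.018 m and value of joint pull below 0.003 m and value of joint twist below 0.2 rad and velocity of joint swivel between -0.05 and 0.05 rad/s); the robot touches nothing.
It fails at once if one of the four parts is shifted by more than 12 mm (distance of any of block, collar, pulley, bush from where it was at the start of the episode above 0.012 m).
It fails at once if another loose thing on the bench is shifted by more than 30 mm (distance of any of driver, puck from where it was at the start of the episode above 0.03 m).
It also fails if it takes over 70 s, if anything falls off the work surface, if the arm or the gripper's body presses on something with over 40 N, if the wrist force passes 120 N, or if a joint passes its speed limit or range.

ROBOT

A 6-joint arm with a two-finger parallel gripper is mounted at the origin on the work surface. World frame = base frame: x ahead of the robot, y to its left, z up, the work surface at z = 0. Lengths are in m, angles in degrees, forces in N, time in s.
With the tool pointing down it reaches from about 0.325 to 0.75 m from the base axis. Payload 7.6 kg.
Tool frame: the origin (TCP) lies at the very end of the fingers, on their centre line; the grasp point (between the pads) lies 19 mm behind it; z points along the fingers, y is the line along which they close (so a half turn about z gives the same grasp; the last joint's range is limited). The gripper opens to 85 mm and grips with 20 to 120 N. Pads are 22 mm wide; open, the fingers measure 114 mm over their backs; the gripper's body (76 mm by 85 mm) begins 54 mm behind the grasp point. The pads swing forward as they close: fully open they stand 13 mm farther back than shut.
Start: joints at [67.248, 2.991, 80.254, -0, 96.75, -4.028], TCP at [0.169, 0.497, 0.231] pointing down, gripper open.
Joint ranges: [-166.34, 166.34], [-52.06, 124.39], [6.96, 135.62], [-60.46, 240.46], [14.63, 156.25], [-167.68, 167.68]. Speed limits (degrees/s): [147.25, 147.25, 172.46, 180, 180, 180].

INTERFACE

Orientations are given as a 3x3 rotation matrix whose columns are the frame's x, y, z axes.
In Python, from plant import * gives the robot as it stands.
- The arm moves only by the tool drive_tool, never from a script. Its arguments are lists of equal length, an entry for each row: "grip": the finger opening in mm, from 0 to 85.4; "delta_pos": the shift along the world's x, y, z in mm, a list of three; "twist": the turn about the world's z in rad. In form: {"grip": [grip, ...], "delta_pos": [[tx, ty, tz], ...], "twist": [twist, ...]}. A call has 1 to 10 rows; each row shifts and turns the commanded pose from where the row before left it; what a row does not reach is not made up. A row lasts 1/8 s, in which the tool goes at most 62.5 mm and 10.7 degrees, less where a joint would pass 70% of its speed; a pose out of reach is approached as far as the arm can. A call with a gripper value outside its range is refused whole. The fingers move at their own pace and stop on an object; "grip_force" is the grip in N (left out, the last holds). Time passes only in rows, so rows that do not move let the fingers close. It gives the time, the measured TCP pose, the force, the opening and the grip force at its end, in the units of the state.
- read_state(): the state, without advancing time (a new reading comes with each control period).
- capture(name): name is "side" or "top"; returns a dict with "img" (420x560x3 uint8, blue, green, red), "range_z" (420x560 float32, m along the optical axis (not along the pixel's ray), 0 where there is no reading), "K" (3x3 intrinsics, pixels), "distortion" ([k1, k2, p1, p2, k3] as OpenCV has them; the pictures are not rectified), "R" (3x3) and "t" (3): a world point X has camera coordinates R X + t. Camera axes: x right, y down, z forward; pixel columns grow to the right and rows downward; lengths in m; the calibration is good to about 2 mm. A picture is of the moment at which its call begins.
- finish_job(): hands the job in; it is judged then, once.
The state is a dict: "clock": time; "joint_pos": joint angles; "qd": joint speeds; "joint_torque": joint torques, N m; "tool_pos": TCP position; "tcp_rot": TCP orientation; "wrist_force": force on the tool from outside, world axes, zero at the start; "torque": the same for the moment, N m; "gripper_width": opening from 0.0 (shut) to 1.0 (fully open); "finger_force": force on a finger pad.
Only numpy, scipy, OpenCV 4.12 (cv2) and the standard library are available. Lean on these libraries where they do the work, as an engineer would, in place of code of your own. Each camera call takes 0.05 s, during which the arm holds its last target. There are 200 camera calls.

## Working session

There is one attempt and no reset: what is moved stays moved. The work goes in short steps, Python scripts to look and compute and a tool call to move; the robot and the scene stay as the last step left them, time stands still between calls to the robot, and variables do not carry over. Pictures are saved under pics/ and viewed, at most 10 in all, crops included, and the job is handed in when it is done.

Besides the shell and the picture viewer there is one more tool, called as name(argument=value, ...), one argument or row to a line, values as JSON. drive_tool: Moves the arm, as the interface text tells. Its arguments: {"type":"object","properties":{"grip":{"type":"array"},"delta_pos":{"type":"array"},"twist":{"type":"array"},"grip_force":{"type":"number"}},"required":["grip","delta_pos","twist"]}

```bash
mkdir -p pics; cat > h.py <<'E'
from plant import *
import numpy as np, cv2
def cap(n):
    c=capture(n)
    for k in("K","R","t","distortion"): c[k]=np.array(c[k],float)
    return c
def ray(c,uv):
    p=cv2.undistortPoints(np.array(uv,float).reshape(-1,1,2),c["K"],c["distortion"]).reshape(-1,2)
    d=np.c_[p,np.ones(len(p))]@c["R"]; o=-c["R"].T@c["t"].ravel()
    return o,d
def plane(c,uv,z):
    o,d=ray(c,uv); return o+d*((z-o[2])/d[:,2])[:,None]
def proj(c,X):
    return cv2.projectPoints(np.array(X,float).reshape(-1,1,3),cv2.Rodrigues(c["R"])[0],c["t"],c["K"],c["distortion"])[0].reshape(-1,2)
def cloud(c):
    h,w=c["range_z"].shape; u,v=np.meshgrid(np.arange(w),np.arange(h))
    o,d=ray(c,np.stack([u,v],-1)); X=o+d*c["range_z"].reshape(-1,1); X[c["range_z"].ravel()==0]=np.nan
    return X.reshape(h,w,3)
E
python3 - <<'E'
from h import *
t=cap("top");s=cap("side")
cv2.imwrite("pics/t0.png",t["img"]);cv2.imwrite("pics/s0.png",s["img"])
for c in(t,s): print(c["K"].round(1).tolist(),(-c["R"].T@c["t"].ravel()).round(3),c["R"].round(2).tolist())
np.savez("/tmp/t0.npz",**t);np.savez("/tmp/s0.npz",**s)
print(read_state())
E
```

```text
[[424.7, 0.0, 278.4], [0.0, 424.7, 205.4], [0.0, 0.0, 1.0]] [ 0.576 -0.007  1.05 ] [[-0.03, -1.0, -0.0], [-1.0, 0.03, -0.05], [0.05, 0.0, -1.0]]
[[419.9, 0.0, 277.9], [0.0, 419.9, 213.7], [0.0, 0.0, 1.0]] [ 0.245 -0.405  0.766] [[0.7, -0.72, -0.02], [-0.55, -0.52, -0.65], [0.46, 0.46, -0.76]]
{'clock': 0.1, 'joint_pos': array([ 6.72477642e+01,  3.02416675e+00,  8.03079684e+01,  1.80709810e-03,
        9.67494128e+01, -4.02911354e+00]), 'qd': array([ 0.06507894, -0.00538278, -0.06514998,  0.04031294, -0.06846178,
       -0.03737188]), 'joint_torque': array([ 1.32102548e-03, -3.82585824e+01, -3.60983706e+01, -1.08929298e-04,
        4.85526849e-03, -2.94386655e-05]), 'tool_pos': array([0.16839775, 0.49697304, 0.23054481]), 'tcp_rot': array([[-9.47081959e-01,  3.20991321e-01, -5.79333166e-04],
       [ 3.20991817e-01,  9.47081075e-01, -1.30041526e-03],
       [ 1.31253464e-04, -1.41756104e-03, -9.99998987e-01]]), 'wrist_force': array([-0.00795229,  0.89072708,  0.44476256]), 'torque': array([-0.00953538, -0.01503923, -0.02742219]), 'finger_force': 0.0, 'gripper_width': 1.0001998314491076}
```

View pics/t0.png

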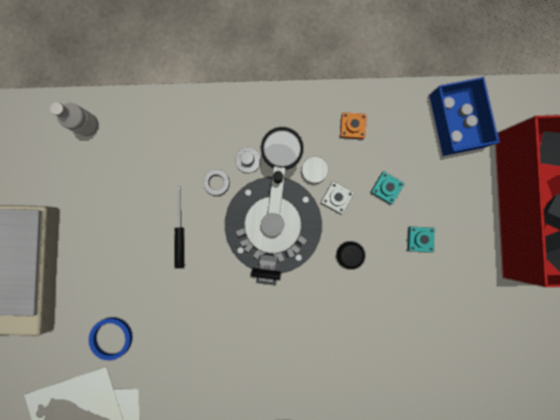

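View pics/s0.png

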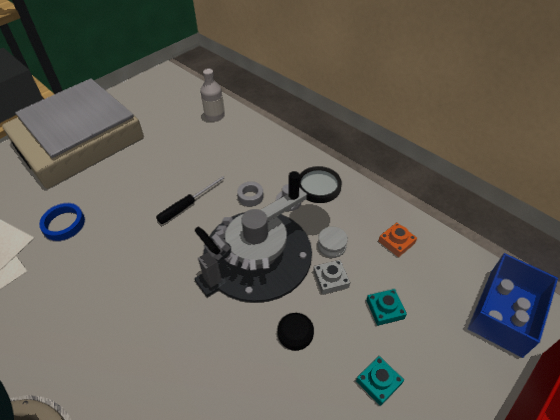

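The aluminium square block is at top (338,197) and side (332,275). It is next to the plate in the -60° place. The orange block at top (353,125) and the turquoise ones at (388,187) and (421,239) have the same shape but the wrong colour. Next I measure the fixture axis, T-bar, lens and block, and make one enlarged crop.

```bash
python3 - <<'E'
from h import *
t=dict(np.load("/tmp/t0.npz"));X=cloud(t);img=t["img"].astype(int)
hsv=cv2.cvtColor(t["img"],cv2.COLOR_BGR2HSV)
# white bench-level parts: bits
def comps(m,z,lo,hi,name):
    n,l,st,ce=cv2.connectedComponentsWithStats(m.astype(np.uint8))
    for i in range(1,n):
        if lo<st[i,4]<hi:
            u,v=ce[i]; print(name,ce[i].round(1),st[i,4],"plane",plane(t,[ce[i]],z)[0].round(4),"meanX",np.nanmedian(X[l==i],0).round(4))
r=np.zeros(img.shape[:2],bool); r[110:290,170:400]=1
H=X[...,2]
print("bench z",np.nanmedian(H[300:400,200:400]))
comps(r&(H>.012)&(H<.06)&(np.indices(r.shape)[1]<380),.02,60,3000,"low")
comps(r&(H>.1)&(H<.13),.115,30,5000,"mid")
comps(r&(H>.13)&(H<.2),.15,8,5000,"high")
# plate edge
m=(hsv[...,2]<80)&r
cs,_=cv2.findContours(m.astype(np.uint8),cv2.RETR_EXTERNAL,cv2.CHAIN_APPROX_NONE)
for c in cs:
    if cv2.contourArea(c)>2000:
        p=plane(t,c.reshape(-1,2),.01)[:,:2]
        A=np.c_[2*p,np.ones(len(p))]
        w=np.ones(len(p),bool)
        for _ in range(20):
            s=np.linalg.lstsq(A[w],(p[w]**2).sum(1),rcond=None)[0]; R=np.sqrt(s[2]+s[0]**2+s[1]**2); e=abs(np.hypot(*(p-s[:2]).T)-R); w=e<max(.003,np.median(e))
        print("plate",s[:2],R,w.mean())
a=cv2.resize(t["img"][125:300,215:415],None,fx=4,fy=4,interpolation=cv2.INTER_CUBIC)[:600,:800]
cv2.imwrite("pics/c0.png",a[:600])
E
```

```text
bench z 0.0004974143019543797
low [353.3 125.1] 618 plane [ 0.8228 -0.1944  0.02  ] meanX [ 0.8198 -0.1924  0.0241]
low [246.6 158.3] 187 plane [0.7481 0.0692 0.02  ] meanX [0.7444 0.0666 0.0455]
low [314.6 169.5] 541 plane [ 0.7161 -0.0959  0.02  ] meanX [ 0.7141 -0.0951  0.0325]
low [215.8 181.8] 371 plane [0.6927 0.1456 0.02  ] meanX [0.6925 0.1449 0.0244]
low [245.1 217.5] 1200 plane [0.6038 0.0765 0.02  ] meanX [0.6154 0.0803 0.0136]
low [376.4 188.3] 97 plane [ 0.6657 -0.2448  0.02  ] meanX [ 0.6639 -0.2455  0.0222]
low [300.9 224.7] 1184 plane [ 0.5823 -0.0585  0.02  ] meanX [ 0.5896 -0.0631  0.0135]
low [337.1 197.3] 621 plane [ 0.6465 -0.1485  0.02  ] meanX [ 0.6457 -0.1468  0.0239]
low [178.8 239.3] 550 plane [0.5554 0.2381 0.02  ] meanX [0.5467 0.2373 0.0221]
low [350.8 255. ] 664 plane [ 0.506  -0.1764  0.02  ] meanX [ 0.5067 -0.1751  0.0288]
mid [279.  170.4] 2332 plane [ 0.7032 -0.0089  0.115 ] meanX [ 0.7299 -0.0052  0.1224]
mid [267.4 262. ] 210 plane [0.5024 0.0222 0.115 ] meanX [0.5029 0.0227 0.117 ]
high [277.6 176.8] 111 plane [ 0.6849 -0.0056  0.15  ] meanX [ 0.68   -0.0061  0.1857]
high [265.8 273.7] 287 plane [0.4807 0.0251 0.15  ] meanX [0.4806 0.0249 0.148 ]
plate [0.58602712 0.00987914] 0.11441471123653157 0.5
```

View pics/c0.png

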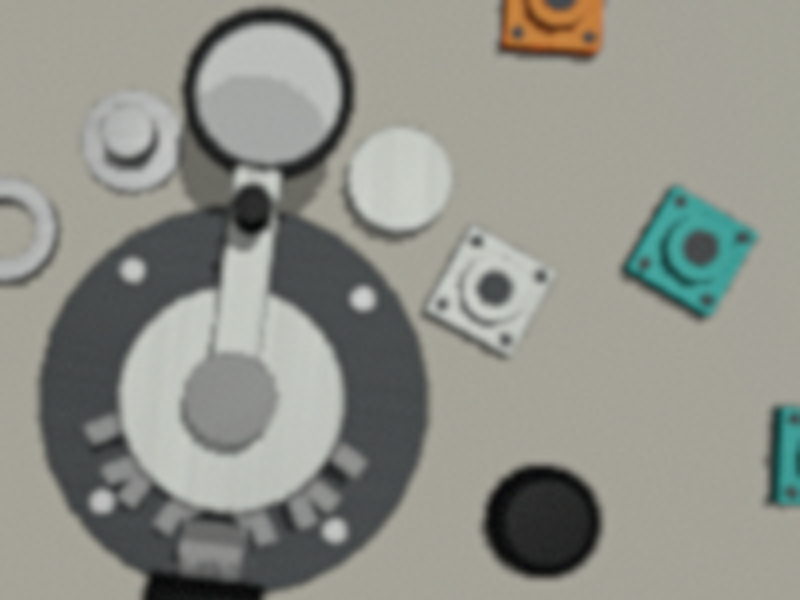

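Crop: the bare aluminium square with a boss at crop (490,290) is the block. It sits at about (0.645, -0.147), at r 0.167 and 60° clockwise of the arm. The pivot is near (0.586, 0.009) and the fixture axis near -8.8°. The T-bar measures (0.481, 0.025), which matches the 106 mm prediction.

drive_tool(
  grip=[60,60,60,60,60,60,60,60,60,60],
  delta_pos=[
    [31.2,-47.2,0],
    [31.2,-47.2,0],
    [31.2,-47.2,0],
    [31.2,-47.2,0],
    [31.2,-47.2,0],
    [31.2,-47.2,0],
    [31.2,-47.2,0],
    [31.2,-47.2,0],
    [31.2,-47.2,0],
    [31.2,-47.2,0],
  ],
  twist=[-0.14,-0.14,-0.14,-0.14,-0.14,-0.14,-0.14,-0.14,-0.14,-0.14],
  grip_force=40,
)

```text
clock: 1.35
tool_pos: [0.4811, 0.0235, 0.231]
tcp_rot: [[0.16, 0.987, -0.0], [0.987, -0.16, 0.0], [0.0, -0.0, -1.0]]
wrist_force: [1.1, 1.4, -0.4]
gripper_width: 0.705
finger_force: 0.0
```

```bash
cat > st.py <<'E'
from h import *
s=read_state();R=s["tcp_rot"]
print(s["clock"],"pos",s["tool_pos"].round(4),"yangle",np.degrees(np.arctan2(R[1,1],R[0,1])).round(2),"F",s["wrist_force"].round(2),"T",s["torque"].round(2),"w",round(s["gripper_width"]*85.4,1),"ff",round(s["finger_force"],1),"j6",s["joint_pos"][5].round(1))
E
python3 st.py; python3 - <<'E'
from h import *
# more exact: side view T-bar and pivot via cloud
s=cap("side");X=cloud(s);np.savez("/tmp/s1.npz",**s)
P=np.array([.586,.0095]);a=np.radians(-8.8);ex=np.array([np.cos(a),np.sin(a)]);ey=np.array([-ex[1],ex[0]])
q=np.stack([(X[...,:2]-P)@ex,(X[...,:2]-P)@ey,X[...,2]],-1)
def rep(n,m): print(n,m.sum(),np.percentile(q[m],[3,50,97],axis=0).round(4).tolist())
hsv=cv2.cvtColor(s["img"],cv2.COLOR_BGR2HSV);dark=hsv[...,2]<60
with np.errstate(invalid="ignore"):
    rep("tbar",dark&(abs(q[...,0]+.106)<.03)&(abs(q[...,1])<.05)&(q[...,2]>.122)&(q[...,2]<.165))
    rep("handle",dark&(abs(q[...,0]-.1)<.02)&(abs(q[...,1])<.02)&(q[...,2]>.13)&(q[...,2]<.195))
    rep("cap",(np.hypot(q[...,0],q[...,1])<.04)&(q[...,2]>.08))
    rep("rim",dark&(np.hypot(q[...,0]-.17,q[...,1])<.06)&(q[...,2]>.1)&(q[...,2]<.13))
cv2.imwrite("pics/s1.png",cv2.resize(s["img"][150:310,170:360],None,fx=4,fy=3.7))
E
```

```text
1.35 pos [0.4811 0.0235 0.231 ] yangle -9.21 F [ 1.11  1.4  -0.42] T [ 0.02  0.02 -0.05] w 60.2 ff 0.0 j6 7.6
tbar 238 [[-0.1135, -0.0337, 0.1351], [-0.1076, -0.0088, 0.1501], [-0.0975, 0.0255, 0.1537]]
handle 251 [[0.0896, -0.012, 0.1331], [0.0956, -0.0079, 0.1669], [0.1066, 0.0029, 0.1889]]
cap 846 [[-0.025, -0.0262, 0.084], [-0.0026, -0.0113, 0.125], [0.0347, 0.018, 0.1282]]
rim 475 [[0.1261, -0.0479, 0.1105], [0.164, -0.0229, 0.124], [0.2126, 0.0412, 0.1273]]
```

View pics/s1.png

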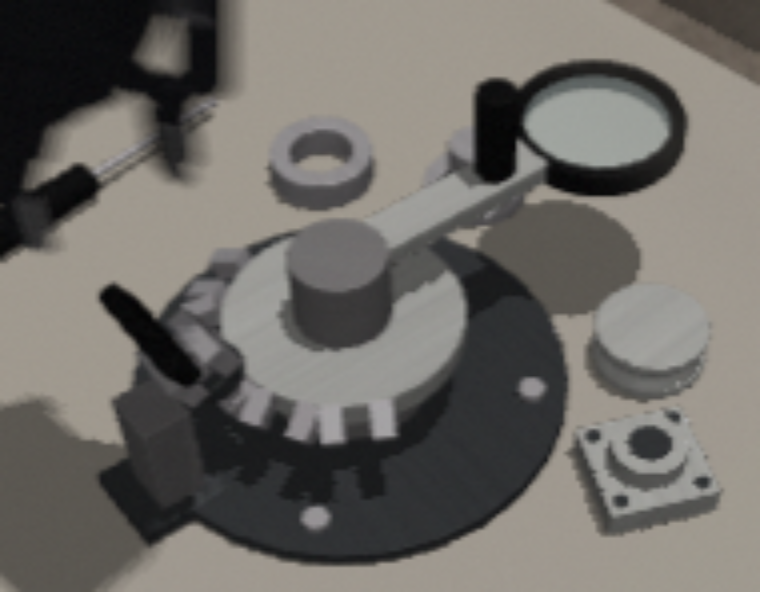

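The side crop shows the T-bar level at crop (150,335). The bracket is beneath it, the sleeve leans towards the pivot, and the sides of the bar are clear. I go down over the bar and close across its width.

drive_tool(
  grip=[48,48,48,48,48,48,48,10,10,10],
  delta_pos=[
    [0,0,-22],
    [0,0,-22],
    [0,0,-20],
    [0,0,-16],
    [0,0,-14],
    [0,0,-10],
    [0,0,0],
    [0,0,0],
    [0,0,0],
    [0,0,0],
  ],
  twist=[0,0,0,0,0,0,0,0,0,0],
  grip_force=30,
)

```text
clock: 2.65
tool_pos: [0.4814, 0.0252, 0.1284]
tcp_rot: [[0.155, 0.988, 0.003], [0.988, -0.155, -0.0], [0.0, 0.003, -1.0]]
wrist_force: [0.9, -0.1, 2.9]
gripper_width: 0.223
finger_force: 30.0
```

```bash
python3 st.py
```

```text
2.65 pos [0.4814 0.0252 0.1284] yangle -8.94 F [ 0.92 -0.11  2.93] T [-0.14 -0.58 -0.  ] w 19.0 ff 30.0 j6 7.5
```

drive_tool(
  grip=[10,10,10,10,10,10,10],
  delta_pos=[
    [-1.3,0.2,2.7],
    [-1.3,0.2,2.7],
    [-1.3,0.2,2.7],
    [-1.3,0.2,2.7],
    [-1.3,0.2,2.7],
    [-1.3,0.2,2.7],
    [0,0,0],
  ],
  twist=[0,0,0,0,0,0,0],
  grip_force=45,
)

```text
clock: 3.52
tool_pos: [0.474, 0.0262, 0.1433]
tcp_rot: [[0.156, 0.988, 0.004], [0.988, -0.156, -0.0], [0.0, 0.004, -1.0]]
wrist_force: [10.7, -0.3, -7.9]
gripper_width: 0.214
finger_force: 44.0
```

```bash
python3 st.py
```

```text
3.525 pos [0.474  0.0262 0.1433] yangle -8.95 F [10.71 -0.33 -7.93] T [-0.3  -2.36  0.03] w 18.3 ff 44.0 j6 7.7
```

drive_tool(
  grip=[10,10,10,10,10,10,10],
  delta_pos=[
    [0.2,0,1.2],
    [0,0,0],
    [0,0,0],
    [0,0,0],
    [0,0,0],
    [0,0,0],
    [0,0,0],
  ],
  twist=[0,0.1,0.1,0.1,0.1,0.1,0],
)

```text
clock: 4.4
tool_pos: [0.4737, 0.0265, 0.1438]
tcp_rot: [[-0.338, 0.941, 0.002], [0.941, 0.338, 0.0], [-0.001, 0.002, -1.0]]
wrist_force: [8.3, 0.2, -9.3]
gripper_width: 0.202
finger_force: 44.5
```

```bash
python3 st.py; python3 - <<'E'
from h import *
s=cap("side")
cv2.imwrite("pics/s2.png",cv2.resize(s["img"][170:310,150:330],None,fx=4,fy=4))
E
```

```text
4.4 pos [0.4737 0.0265 0.1438] yangle 19.77 F [ 8.27  0.23 -9.29] T [ 0.03 -2.17  0.02] w 17.3 ff 44.5 j6 -21.0
```

View pics/s2.png

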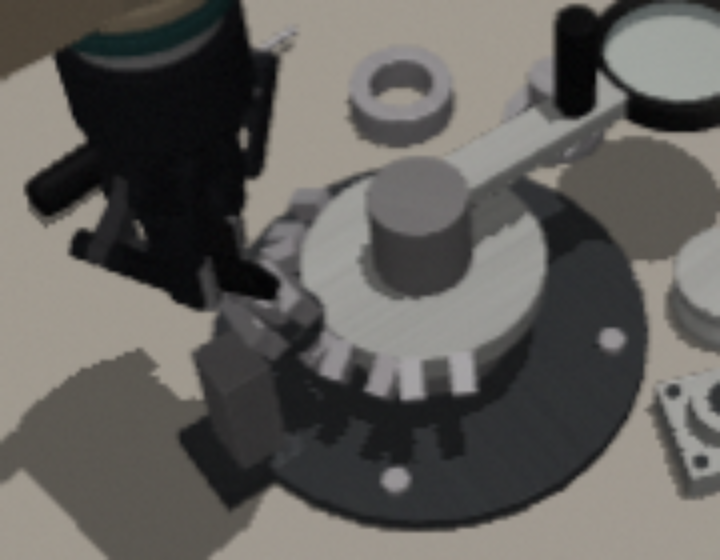

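The bar has turned with the gripper: its ends are at crop (80,240) and (270,280), and the turning moment is low. I carry on turning.

drive_tool(
  grip=[10,10,10,10,10,10,10,10],
  delta_pos=[
    [0,0,0],
    [0,0,0],
    [0,0,0],
    [0,0,0],
    [0,0,0],
    [0,0,0],
    [0,0,0],
    [0,0,0],
  ],
  twist=[0.13,0.13,0.13,0.13,0.13,0.13,0.13,0],
)

```text
clock: 5.45
tool_pos: [0.4717, 0.0272, 0.1441]
tcp_rot: [[-0.951, 0.309, -0.003], [0.309, 0.951, 0.002], [0.004, 0.001, -1.0]]
wrist_force: [-4.7, 2.2, -0.5]
gripper_width: 0.136
finger_force: 44.6
```

```bash
python3 st.py
```

```text
5.45 pos [0.4717 0.0272 0.1441] yangle 71.98 F [-4.74  2.21 -0.46] T [0.8  0.36 0.29] w 11.6 ff 44.6 j6 -73.2
```

The grip is now flat at 12 mm and the axial load is gone, so the key rests on the sleeve. I let go and go up.

drive_tool(
  grip=[40,40,40,40,40,40,40,40],
  delta_pos=[
    [0,0,0],
    [0,0,0],
    [0,0,0],
    [0,0,0],
    [0,0,15],
    [0,0,25],
    [0,0,25],
    [0,0,20],
  ],
  twist=[0,0,0,0,0,0,0,0],
)

```text
clock: 6.45
tool_pos: [0.4732, 0.0264, 0.2322]
tcp_rot: [[-0.95, 0.312, 0.002], [0.312, 0.95, -0.0], [-0.002, 0.001, -1.0]]
wrist_force: [-0.1, 0.0, 0.2]
gripper_width: 0.463
finger_force: 0.0
```

```bash
python3 st.py; python3 - <<'E'
from h import *
s=cap("side");X=cloud(s)
cv2.imwrite("pics/s3.png",cv2.resize(s["img"][150:310,170:360],None,fx=4,fy=3.7))
P=np.array([.586,.0095]);a=np.radians(-8.8);ex=np.array([np.cos(a),np.sin(a)]);ey=np.array([-ex[1],ex[0]])
q=np.stack([(X[...,:2]-P)@ex,(X[...,:2]-P)@ey,X[...,2]],-1)
m=(s["img"].max(2)<60)&(abs(q[...,0]+.113)<.045)&(abs(q[...,1])<.045)&(q[...,2]>.12)&(q[...,2]<.2)
print(m.sum(),np.percentile(q[m],[2,50,98],axis=0).round(4).tolist())
E
```

```text
6.45 pos [0.4732 0.0264 0.2322] yangle 71.85 F [-0.14  0.03  0.18] T [-0.03  0.02  0.  ] w 39.5 ff 0.0 j6 -73.1
380 [[-0.1409, -0.0112, 0.1381], [-0.1124, -0.0062, 0.1587], [-0.0836, 0.0041, 0.1766]]
```

View pics/s3.png

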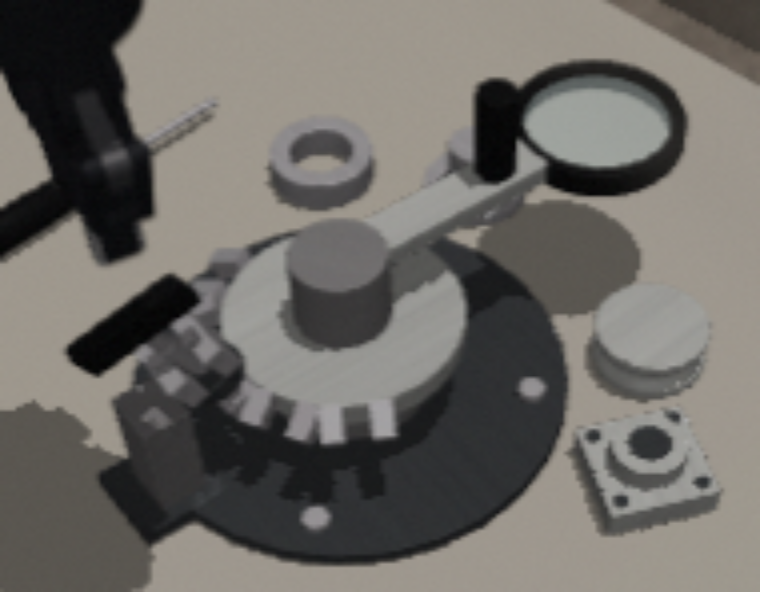

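The T-bar stays out by itself, turned about 85° (crop (70,350) to (195,290)). Next I go over the handle.

drive_tool(
  grip=[44,44,44,44,44,44,44,44,44,44],
  delta_pos=[
    [42.4,-6.6,0],
    [42.4,-6.6,0],
    [42.4,-6.6,0],
    [42.4,-6.6,0],
    [42.4,-6.6,0],
    [0,0,0],
    [0,0,-25],
    [0,0,-25],
    [0,0,-25],
    [0,0,-25],
  ],
  twist=[0.033,0.033,0.033,0.033,0.033,0,0,0,0,0],
  grip_force=20,
)

```text
clock: 7.75
tool_pos: [0.6844, -0.0063, 0.1303]
tcp_rot: [[-0.988, 0.151, 0.001], [0.151, 0.988, 0.0], [-0.001, 0.0, -1.0]]
wrist_force: [-0.7, 0.0, 0.3]
gripper_width: 0.514
finger_force: 0.0
```

```bash
python3 st.py; python3 - <<'E'
import numpy as np
# chord steps for a -60 deg swing in 12 steps
P=np.array([.586,.0095]);a=np.radians(-8.8-60*np.arange(13)/12)
p=P+.1*np.c_[np.cos(a),np.sin(a)]
print((np.diff(p,axis=0)*1000).round(1).tolist(),p[0],p[-1]); print("lens end",P+.17*np.array([np.cos(a[-1]),np.sin(a[-1])]))
E
```

```text
7.75 pos [ 0.6844 -0.0063  0.1303] yangle 81.29 F [-0.66  0.01  0.27] T [-0.02  0.03 -0.05] w 43.9 ff 0.0 j6 -84.9
[[-1.7, -8.6], [-2.4, -8.4], [-3.2, -8.1], [-3.9, -7.8], [-4.5, -7.5], [-5.2, -7.0], [-5.8, -6.6], [-6.3, -6.0], [-6.8, -5.5], [-7.3, -4.8], [-7.7, -4.2], [-8.0, -3.5]] [ 0.68482284 -0.00579858] [ 0.62216246 -0.08373238]
lens end [ 0.64747618 -0.14899505]
```

drive_tool(
  grip=[26,26,26,26,26,26,26,26,26,26],
  delta_pos=[
    [0,0,0],
    [0,0,0],
    [0,0,0],
    [-1.7,-8.6,0],
    [-2.4,-8.4,0],
    [-3.2,-8.1,0],
    [-3.9,-7.8,0],
    [-4.5,-7.5,0],
    [-5.2,-7.0,0],
    [0,0,0],
  ],
  twist=[0,0,0,-0.087,-0.087,-0.087,-0.087,-0.087,-0.087,0],
)

```text
clock: 9.0
tool_pos: [0.6642, -0.0544, 0.131]
tcp_rot: [[-0.782, 0.624, 0.002], [0.624, 0.782, -0.0], [-0.001, 0.001, -1.0]]
wrist_force: [-0.5, -0.7, -0.6]
gripper_width: 0.307
finger_force: 0.0
```

drive_tool(
  grip=[26,26,26,26,26,26,26,26,26],
  delta_pos=[
    [-5.8,-6.6,0],
    [-6.3,-6.0,0],
    [-6.8,-5.5,0],
    [-7.3,-4.8,0],
    [-3.9,-2.1,0],
    [-3.8,-2.1,0],
    [-4,-1.8,0],
    [-4,-1.7,0],
    [0,0,0],
  ],
  twist=[-0.087,-0.087,-0.087,-0.087,-0.043,-0.043,-0.043,-0.043,0],
)

```text
clock: 10.12
tool_pos: [0.6223, -0.0844, 0.1304]
tcp_rot: [[-0.37, 0.929, 0.001], [0.929, 0.37, -0.0], [-0.0, 0.001, -1.0]]
wrist_force: [-0.4, -0.3, -0.4]
gripper_width: 0.307
finger_force: 0.0
```

```bash
python3 st.py; python3 - <<'E'
from h import *
t=cap("top");cv2.imwrite("pics/t4.png",cv2.resize(t["img"][130:290,210:400],None,fx=4,fy=3.7))
s=cap("side");cv2.imwrite("pics/s4.png",cv2.resize(s["img"][150:330,190:380],None,fx=4,fy=3.3))
X=cloud(s);P=np.array([.586,.0095])
d=np.hypot(*(X[...,:2]-[.6475,-.149]).transpose(2,0,1))
m=(s["img"].max(2)<60)&(X[...,2]>.104)&(X[...,2]<.132)&(d<.075)
p=X[m][:,:2];print("rim n",m.sum(),np.percentile(p,[2,98],axis=0).round(4).tolist())
(cx,cy),r=cv2.minEnclosingCircle((p*1000).astype(np.float32));print(cx,cy,r,np.degrees(np.arctan2(cy-9.5,cx-586)))
E
```

```text
10.125 pos [ 0.6223 -0.0844  0.1304] yangle 21.71 F [-0.44 -0.28 -0.37] T [-0.01  0.01  0.05] w 26.3 ff 0.0 j6 -32.8
rim n 747 [[0.604, -0.1958], [0.6949, -0.1041]]
641.29931640625 -138.8236846923828 61.225059509277344 -69.55310456052749
```

View pics/s4.png

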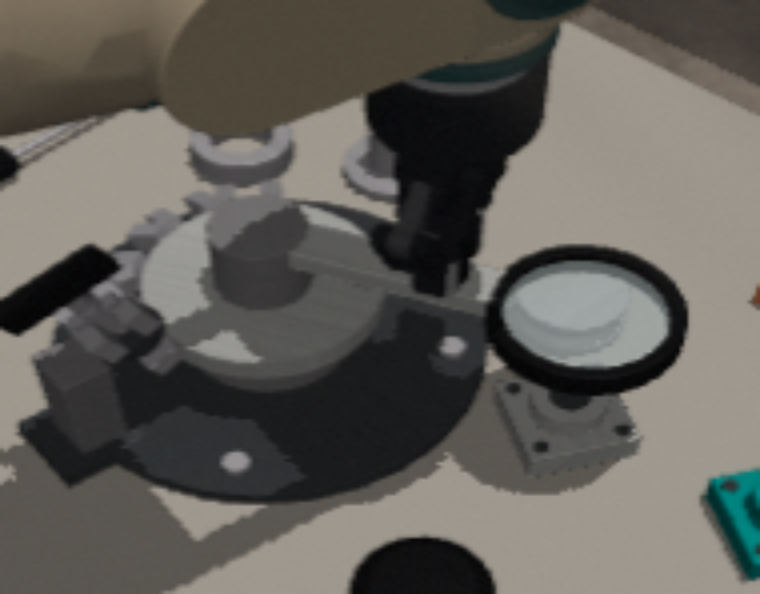

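The side crop shows the lens over the square block, with the plunger still out. By rim measurement the swing is about 58.5°, and the cage slack accounts for the rest. I nudge 2.5 mm further, then open and go up.

drive_tool(
  grip=[26,26,44,44,44,44,44,44,44,44],
  delta_pos=[
    [-1.2,-0.5,0],
    [-1.2,-0.4,0],
    [0,0,0],
    [0,0,0],
    [0,0,0],
    [0,0,25],
    [0,0,25],
    [0,0,25],
    [0,0,25],
    [0,0,0],
  ],
  twist=[0,0,0,0,0,0,0,0,0,0],
)

```text
clock: 11.48
tool_pos: [0.6205, -0.0856, 0.2321]
tcp_rot: [[-0.368, 0.93, 0.005], [0.93, 0.368, -0.001], [-0.002, 0.004, -1.0]]
wrist_force: [0.7, -0.1, 0.6]
gripper_width: 0.514
finger_force: 0.0
```

drive_tool(
  grip=[44,44,44,44,44,44,44,44,44],
  delta_pos=[
    [-16.3,12.4,0],
    [-16.3,12.4,0],
    [-16.3,12.4,0],
    [-16.3,12.4,0],
    [-16.3,12.4,0],
    [-16.3,12.4,0],
    [-16.3,12.4,0],
    [-16.3,12.4,0],
    [-16.3,12.4,0],
  ],
  twist=[0.1,0.1,0.1,0.1,0.1,0.1,0.1,0.1,0.1],
)

```text
clock: 12.6
tool_pos: [0.472, 0.0265, 0.228]
tcp_rot: [[-0.958, 0.286, -0.002], [0.286, 0.958, 0.0], [0.002, -0.0, -1.0]]
wrist_force: [-0.1, -0.3, 0.5]
gripper_width: 0.514
finger_force: 0.0
```

```bash
python3 st.py; cat > ang.py <<'E'
from h import *
def rim(c,g,lo=.104,hi=.132):
    X=cloud(c);d=np.hypot(*(X[...,:2]-g).transpose(2,0,1))
    m=(c["img"].max(2)<60)&(X[...,2]>lo)&(X[...,2]<hi)&(d<.056)&(d>.03)
    m=cv2.morphologyEx(m.astype(np.uint8),cv2.MORPH_OPEN,np.ones((2,2)))>0
    p=X[m][:,:2];A=np.c_[2*p,np.ones(len(p))];s=np.linalg.lstsq(A,(p**2).sum(1),rcond=None)[0]
    return s[:2],np.sqrt(s[2]+s@np.r_[s[:2],0]),len(p)
E
python3 - <<'E'
from ang import *
P=np.array([.586,.0095])
for n in("t","s"):
    c0=dict(np.load(f"/tmp/{n}0.npz"));c1=cap({"t":"top","s":"side"}[n])
    a=rim(c0,[.7535,-.018]);b=rim(c1,[.6475,-.149])
    f=lambda q:np.degrees(np.arctan2(*(q[0]-P)[::-1]))
    print(n,a,b,f(a),f(b),f(b)-f(a),np.hypot(*(a[0]-P)),np.hypot(*(b[0]-P)), "chord",np.hypot(*(a[0]-b[0])))
E
```

```text
12.6 pos [0.472  0.0265 0.228 ] yangle 73.36 F [-0.08 -0.28  0.51] T [-0.02  0.   -0.02] w 43.9 ff 0.0 j6 -74.6
 ** On entry to DLASCL parameter number  4 had an illegal value
 ** On entry to DLASCL parameter number  4 had an illegal valueTraceback (most recent call last):
  File "<stdin>", line 5, in <module>
  File "ang.py", line 6, in rim
    p=X[m][:,:2];A=np.c_[2*p,np.ones(len(p))];s=np.linalg.lstsq(A,(p**2).sum(1),rcond=None)[0]
                                                ~~~~~~~~~~~~~~~^^^^^^^^^^^^^^^^^^^^^^^^^^^^
    x, resids, rank, s = _umath_linalg.lstsq(a, b, rcond,
                         ~~~~~~~~~~~~~~~~~~~^^^^^^^^^^^^^
                                             signature=signature)
                                             ^^^^^^^^^^^^^^^^^^^^
    raise LinAlgError("SVD did not converge in Linear Least Squares")
numpy.linalg.LinAlgError: SVD did not converge in Linear Least Squares
```

```bash
sed -i '/MORPH/d' ang.py; python3 - <<'E'
from ang import *
P=np.array([.586,.0095])
for n in("t","s"):
    c0=dict(np.load(f"/tmp/{n}0.npz"));c1=cap({"t":"top","s":"side"}[n])
    a=rim(c0,[.7535,-.018]);b=rim(c1,[.6475,-.149])
    f=lambda q:np.degrees(np.arctan2(*(q[0]-P)[::-1]))
    print(n,a,b,f(a),f(b),f(b)-f(a),np.hypot(*(a[0]-P)),np.hypot(*(b[0]-P)), "chord",np.hypot(*(a[0]-b[0])))
E
```

```text
t (array([ 0.75125778, -0.01594246]), np.float64(0.044007403683249915), 229) (array([ 0.64509437, -0.14770378]), np.float64(0.04395161476371932), 224) -8.752320979286441 -69.39829067320952 -60.64596969392308 0.1672048224831341 0.1679439547018471 chord 0.16920908782262437
s (array([ 0.75279826, -0.01975791]), np.float64(0.043730551576904295), 501) (array([ 0.64544087, -0.15185252]), np.float64(0.04410610561906656), 743) -9.94897875837395 -69.77664100132786 -59.827662242953906 0.16934486509346028 0.17195305335648306 chord 0.17021925878564123
```

The lens moved 170 mm, an exact 60° swing. Now I regrip the T-bar.

drive_tool(
  grip=[44,44,44,44,44,10,10,10,10],
  delta_pos=[
    [0,0.5,-22],
    [0,0,-22],
    [0,0,-20],
    [0,0,-20],
    [0,0,0],
    [0,0,0],
    [0,0,0],
    [0,0,0],
    [-0.5,0,1.2],
  ],
  twist=[0,0,0,0,0,0,0,0,0],
  grip_force=40,
)

```text
clock: 13.88
tool_pos: [0.4731, 0.0265, 0.1468]
tcp_rot: [[-0.957, 0.29, 0.002], [0.29, 0.957, -0.0], [-0.002, 0.001, -1.0]]
wrist_force: [6.8, -1.4, -7.1]
gripper_width: 0.135
finger_force: 38.7
```

```bash
python3 st.py
```

```text
13.875 pos [0.4731 0.0265 0.1468] yangle 73.16 F [ 6.84 -1.4  -7.08] T [-0.04 -1.3   0.15] w 11.5 ff 38.7 j6 -74.4
```

drive_tool(
  grip=[10,10,10,10,10,10,10,10,10,10],
  delta_pos=[
    [-0.3,0,0.8],
    [0,0,0],
    [0,0,0],
    [0,0,0],
    [0,0,0],
    [0,0,0],
    [0,0,0],
    [0,0,0],
    [0,0,0],
    [0,0,0],
  ],
  twist=[0,-0.16,-0.16,-0.16,-0.16,-0.16,-0.16,-0.16,-0.16,0],
)

```text
clock: 15.12
tool_pos: [0.4745, 0.026, 0.1486]
tcp_rot: [[0.005, 1.0, 0.007], [1.0, -0.005, -0.001], [-0.001, 0.007, -1.0]]
wrist_force: [9.2, -5.2, -4.9]
gripper_width: 0.134
finger_force: 115.9
```

```bash
python3 st.py
```

```text
15.125 pos [0.4745 0.026  0.1486] yangle -0.28 F [ 9.21 -5.15 -4.86] T [-0.23 -2.62  0.32] w 11.5 ff 115.9 j6 -1.0
```

```bash
python3 - <<'E'
from h import *
s=cap("side")
cv2.imwrite("pics/s5.png",cv2.resize(s["img"][170:290,150:310],None,fx=5,fy=5))
E
```

```text
(no output)
```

View pics/s5.png

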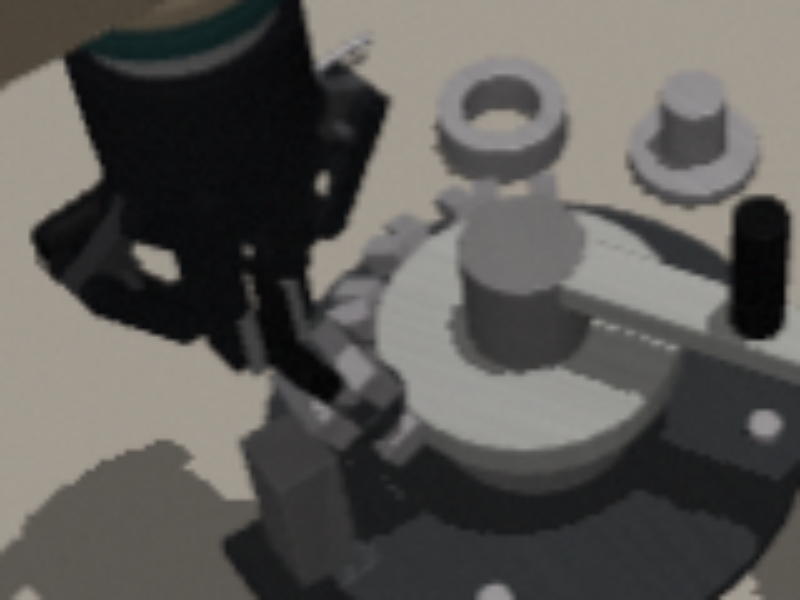

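The bar has followed almost all the way, with about 9° left, but it is wedging between the pads. I ease the opening and finish the turn.

drive_tool(
  grip=[14,16,18,18,18,18,18],
  delta_pos=[
    [0,0,0],
    [0,0,0],
    [0,0,0],
    [0,0,0],
    [0,0,0],
    [0,0,0],
    [0,0,0],
  ],
  twist=[0,0,-0.05,-0.05,-0.05,-0.05,0],
  grip_force=20,
)

```text
clock: 16.05
tool_pos: [0.4731, 0.0268, 0.1484]
tcp_rot: [[0.201, 0.98, 0.003], [0.98, -0.201, 0.0], [0.001, 0.003, -1.0]]
wrist_force: [4.5, 0.2, 0.7]
gripper_width: 0.215
finger_force: 2.5
```

```bash
python3 st.py
```

```text
16.05 pos [0.4731 0.0268 0.1484] yangle -11.6 F [4.46 0.18 0.69] T [ 0.08 -0.84  0.11] w 18.4 ff 2.5 j6 10.4
```

drive_tool(
  grip=[30,44,44,44,44,44,44,44],
  delta_pos=[
    [0,0,0],
    [0,0,0],
    [0,0,0],
    [0,0,0],
    [0,0,20],
    [0,0,30],
    [0,0,30],
    [0,0,0],
  ],
  twist=[0,0,0,0,0,0,0,0],
)

```text
clock: 17.05
tool_pos: [0.4732, 0.0266, 0.2302]
tcp_rot: [[0.202, 0.979, 0.005], [0.979, -0.202, -0.0], [0.001, 0.005, -1.0]]
wrist_force: [0.1, 0.2, -1.6]
gripper_width: 0.518
finger_force: 0.0
```

drive_tool(
  grip=[44,44,44,44,44],
  delta_pos=[
    [-20,40,5],
    [-20,40,5],
    [-20,40,5],
    [-20,40,5],
    [0,0,0],
  ],
  twist=[0,0,0,0,0],
)

```text
clock: 17.68
tool_pos: [0.391, 0.1885, 0.247]
tcp_rot: [[0.197, 0.98, -0.001], [0.98, -0.197, 0.0], [-0.0, -0.001, -1.0]]
wrist_force: [0.2, -0.6, -0.1]
gripper_width: 0.513
finger_force: 0.0
```

```bash
python3 st.py; python3 - <<'E'
from ang import *
P=np.array([.586,.0095]);a=np.radians(-8.8);ex=np.array([np.cos(a),np.sin(a)]);ey=np.array([-ex[1],ex[0]])
for n in("top","side"):
    c1=cap(n);c0=dict(np.load(f"/tmp/{n[0]}0.npz"))
    for c in(c0,c1):
        X=cloud(c);q=np.stack([(X[...,:2]-P)@ex,(X[...,:2]-P)@ey,X[...,2]],-1)
        m=(c["img"].max(2)<60)&(abs(q[...,0]+.11)<.045)&(abs(q[...,1])<.05)&(q[...,2]>.122)&(q[...,2]<.2)
        print(n,m.sum(),np.percentile(q[m],[3,50,97],axis=0).round(4).tolist())
    print(rim(c1,[.6475,-.149]))
    X=cloud(c1);h=X[...,2]
    if n=="side": cv2.imwrite("pics/s6.png",cv2.resize(c1["img"][150:330,170:380],None,fx=3.7,fy=3.3))
E
```

```text
17.675 pos [0.391  0.1885 0.247 ] yangle -11.39 F [ 0.21 -0.65 -0.09] T [-0.   -0.03  0.  ] w 43.8 ff 0.0 j6 32.2
top 263 [[-0.115, -0.0282, 0.1349], [-0.106, 0.0001, 0.1483], [-0.0986, 0.0282, 0.1531]]
top 259 [[-0.1151, -0.0283, 0.1343], [-0.1061, 0.0001, 0.1485], [-0.0986, 0.0283, 0.1531]]
(array([ 0.64513516, -0.14779206]), np.float64(0.044010904359950746), 223)
side 241 [[-0.1135, -0.0342, 0.1355], [-0.1074, -0.0078, 0.1503], [-0.0973, 0.0259, 0.1534]]
side 241 [[-0.1135, -0.0334, 0.135], [-0.1072, -0.008, 0.1501], [-0.0977, 0.025, 0.1537]]
(array([ 0.64550726, -0.15188344]), np.float64(0.04412561493751718), 753)
```

View pics/s6.png

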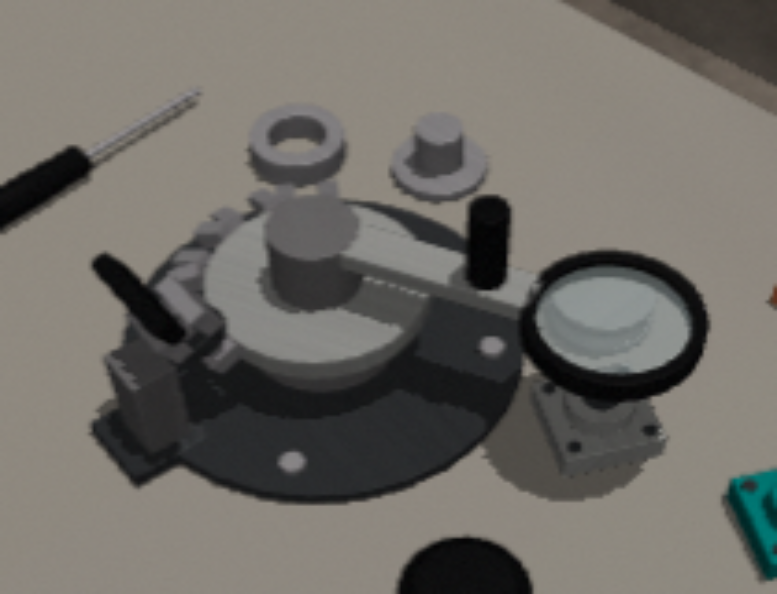

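The T-bar is back at its original home position to within 0.5 mm, level at crop (140,300). The lens is at (0.645, -0.149), over the block at (0.646, -0.147), and nothing has moved. I hand in.

```bash
python3 -c "
from plant import *
print(finish_job())"
```

```text
the job is handed in; nothing more can be done
None
```

I handed the job in with the lens about 2 mm off the square block's centre by measurement, the plunger home in the -60° notch with its T-bar turned back, and the gripper clear; `finish_job()` returned no verdict.

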